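Lock the extruder's die ring with the pin spanner

TASK

Close the brass retaining ring in the mouth of the clay extruder's barrel: take the two-pin spanner from its rest, feel gently for the ring's two holes with the pins, and turn the ring clockwise until it is fully home against its stop, without forcing it. Then stand the spanner back upright in its rest, pins down in the slot, and leave everything else on the table where it is.

Things in the scene. Friction and masses are not known exactly. Their poses are not given: they have to be found in the camera images.
- barrel: Mouth-up barrel of a bench clay extruder, fixed on a 130 x 130 x 12 mm plywood board: aluminium tube, 94 mm outside, 73 mm inside diameter, blue band, rim 100 mm above the table. Origin: on the tube's axis at table height; z up. Bolted lugs, 42 mm high, stand at its sides along y.
- mouth (a point): Centre of the barrel's rim, on its axis. Inside, a flat brass retaining ring (bore 34 mm, fills the mouth, 8 mm thick) lies on a dark die plate. Its face is 12 mm below this point, but up to 1.5 mm more or less with the die fitted (not measured). Two round holes, 10 mm wide, 8 mm deep to the die plate, lie opposite each other 27.5 mm from the axis; the face is otherwise flat.
- ring (a joint): Ring's angle (rad) about the barrel's z: 0 = fully home on its hard stop, larger = anticlockwise from above (open); starts 0.6 to 0.95. The line of the holes lies at barrel yaw + this value + the die's clocking, which is unmeasured, -0.3 to 0.3 rad, fixed in a run. It neither rises nor sinks, turns against about 0.2 N m, stays where left, and does not follow pins slid over its face at a few N.
- spanner: Two-pin spanner, loose, 0.14 to 0.28 kg: steel bar 72 (x) x 22 (y) x 10 mm, two steel pins below it, 6 mm in diameter, 24 mm long, at x = +27.5 and -27.5 mm, red grip above. Origin: midway between the pin tips, at tip height; z up. Bar underside at z = 24 mm, top at z = 34 mm. It works the same turned half round.
- grip (a point): Middle of the spanner's upright red grip, 63 mm above the pin tips. The grip is a block 40 (x) x 18 (y) x 58 mm tall from the bar's top (z = 34 mm) to z = 92 mm; grip it across its y faces. Same axes as the spanner.
- rest: Wooden spanner rest, fixed to the table: block 110 (x) x 70 (y) x 38 mm tall with a slot in its top, 67 mm (x) by 12 mm (y), 30 mm deep. Origin: centre of its underside; z up. The spanner stands in it upright, pins in the slot, bar lying on the block's top along its x (either way round), pin tips then 14 mm above the table.
- jar_green: Bystander to be left alone: green glaze jar, 60 mm across, 85 mm tall. Origin: centre of its underside.
- jar_blue: Bystander to be left alone: blue glaze jar, 60 mm across, 75 mm tall. Origin: centre of its underside.
- jar_cream: Bystander to be left alone: cream glaze jar with a red cap, 60 mm across, 80 mm tall. Origin: centre of its underside.
- mug: Bystander to be left alone: white mug, 80 mm across, 90 mm tall, handle at its +y. Origin: centre of its underside.
- bowl: Bystander to be left alone: terracotta bowl, 120 mm across, 55 mm tall. Origin: centre of its underside.
- spare_die: Bystander to be left alone: spare dark steel die disc lying flat, 68 mm across, 8 mm thick. Origin: centre of its underside.
- brush: Bystander to be left alone: paint brush with a red handle, lying flat along its x axis, 190 mm long.
Not all that is in view belongs to the job. What is shaped like the spanner but black is not meant. There is more than one size of the rest; the one meant has the size given above.

How it is judged:
By the outcome, as a careful person would: the job done as asked, in the order asked, and still so for the second after the job is handed in, with the robot touching nothing.
It also fails if it takes over 72 s, if anything falls off the work surface, if the arm or the gripper's body presses on something with over 40 N, if the wrist force passes 120 N, or if a joint passes its speed limit or range.

ROBOT

A 6-joint arm with a two-finger parallel gripper is mounted at the origin on the work surface. World frame = base frame: x ahead of the robot, y to its left, z up, the work surface at z = 0. Lengths are in m, angles in rad, forces in N, time in s.
With the tool pointing down it reaches from about 0.3 to 0.85 m from the base axis. Payload 4.2 kg.
Tool frame: the origin (TCP) lies at the very end of the fingers, on their centre line; the grasp point (between the pads) lies 19 mm behind it; z points along the fingers, y is the line along which they close (so a half turn about z gives the same grasp; the last joint's range is limited). The gripper opens to 91 mm and grips with 3 to 60 N. Pads are 32 mm wide; open, the fingers measure 118 mm over their backs; the gripper's body (76 mm by 178 mm) begins 60 mm behind the grasp point.
Start: joints at [-1.25, 0.32, 1.565, -0, 1.257, -0.02], TCP at [0.192, -0.542, 0.214] pointing down, gripper open.
Joint ranges: [-3.11, 3.11], [-0.84, 2.01], [0.21, 2.61], [-1.34, 4.49], [0.05, 2.63], [-2.56, 2.56]. Speed limits (rad/s): [2.57, 2.57, 3.14, 3.14, 3.14, 3.14].

INTERFACE

Orientations are given as a rotation vector (axis times angle).
In Python, from station import get_state, grab_frame, get_calibration, job_done, recognise, spot_point gives the robot as it stands. The module is installed in compiled form; this text tells all that it offers.
- The arm moves only by the tool step_arm, never from a script. Its argument "deltas" is a list that holds one entry, the list of rows, each a list of 7 numbers: the turn, a rotation vector about the tool's x, y, z scaled (see below), then the shift along the tool's x, y, z scaled (see below), then the finger opening in mm, from 0 to 91.2. In form: [[[rx, ry, rz, x, y, z, fingers], ...]]. A call has exactly 8 rows; each row shifts and turns the commanded pose from where the row before left it, along the tool's axes as they then stand; what a row does not reach is not made up. The controller multiplies each number of a shift by 0.2 m and each number of a turn by 60 degrees. A row lasts 1/12 s, in which the tool goes at most 41.7 mm and 7.16 degrees, less where a joint would pass 70% of its speed; a pose out of reach is approached as far as the arm can. A call with a number of a shift or a turn outside -1 to 1 is refused whole. A call with a gripper value outside its range is refused whole. The fingers move at their own pace and stop on an object; the grip force is fixed at half the most. Time passes only in rows, so rows that do not move let the fingers close, or fill a call up. It gives the time, the measured TCP pose, the force, the opening and the grip force at its end, in the units of the state.
- get_state(): the state, without advancing time (a new reading comes with each control period).
- grab_frame(name): name is "scene" or "side" or "wrist"; returns (picture, depth): 400x640x3 uint8, red, green, blue; 400x640 float32, m along the optical axis (not along the pixel's ray), 0 where there is no reading.
- get_calibration(name): a dict with "fovy" (degrees; the focal length in pixels is half the picture's height over the tangent of half this angle, whatever the lens; pixels are square), "cx", "cy" (the principal point, pixels), "origin" and "attitude" of the camera in the world; the wrist camera has in their place "hand_eye" (4x4, takes a point from camera to tool coordinates, whose origin is the TCP and whose axes are the flange's). Camera axes: x right, y down, z forward; pixel columns grow to the right and rows downward; lengths in m; the calibration is good to about 2 mm. A picture is of the moment at which its call begins: read the wrist's pose just before it. get_calibration takes no time and is no camera call.
- job_done(): hands the job in; it is judged then, once.
Trained networks look in the newest picture that a camera, given by its name, has taken for a name from the list of things; names that differ only in an ending like _2 or _b are one class to them, and where a whole thing is asked for, a point or a joint stands for the part that bears it (a point fixed in the world has none). Each returns a list of dicts, best first, with "conf" (0 to 1); they miss things now and then, are a little off and sometimes report something else, mostly with a low value. They report only what shows in the picture. A call takes as long as a camera call. They do not tell look-alikes from the thing itself.
- recognise(camera, name): "point" ([column, row] in pixels, amid what is visible of it).
- spot_point(camera, name): "point" ([column, row] in pixels: a listed point, or the origin of a listed thing).
The state is a dict: "time_s": time; "joints": joint angles; "joint_velocities": joint speeds; "joint_torque": joint torques, N m; "tool_pos": TCP position; "tool_rot": TCP orientation; "force": force on the tool from outside, world axes, zero at the start; "torque": the same for the moment, N m; "gripper_width": finger opening in m; "finger_force": force on a finger pad.
Only numpy, scipy, OpenCV 4.12 (cv2) and the standard library are available. Lean on these libraries where they do the work, as an engineer would, in place of code of your own. Each camera call takes 0.05 s, during which the arm holds its last target. There are 200 camera calls.

## Working session

There is one attempt and no reset: what is moved stays moved. The work goes in short steps, Python scripts to look and compute and a tool call to move; the robot and the scene stay as the last step left them, time stands still between calls to the robot, and variables do not carry over. Pictures are saved under pics/ and viewed, at most 10 in all, crops included, and the job is handed in when it is done.

Besides the shell and the picture viewer there is one more tool, called after ">>>" by a JSON object that holds its "api" and its "payload". step_arm: Moves the arm, as the interface text tells. Shifts and turns lie within -1 to 1; 1 stands for 0.2 m of shift or 60 degrees of turn. Its arguments: {"type":"object","properties":{"deltas":{"type":"array","items":{"type":"array","items":{"type":"array","items":{"type":"number"}}}}},"required":["deltas"]}

```bash
mkdir -p pics; cat > h.py <<'E'
import numpy as np, cv2
from scipy.spatial.transform import Rotation as R
from station import *
def cam(name, st=None):
    c=get_calibration(name); f=200/np.tan(np.radians(c["fovy"])/2)
    if "hand_eye" in c:
        st=st or get_state(); T=np.eye(4); T[:3,:3]=R.from_rotvec(st["tool_rot"]).as_matrix(); T[:3,3]=st["tool_pos"]
        T=T@np.array(c["hand_eye"])
    else:
        T=np.eye(4); a=np.array(c["attitude"]); T[:3,:3]=a if a.shape==(3,3) else R.from_rotvec(a).as_matrix() if a.size==3 else R.from_quat(a).as_matrix(); T[:3,3]=c["origin"]
    return f,c["cx"],c["cy"],T
def ray(C,p):
    f,cx,cy,T=C; d=T[:3,:3]@np.array([(p[0]-cx)/f,(p[1]-cy)/f,1]); return T[:3,3],d
def at_z(C,p,z):
    o,d=ray(C,p); return o+d*(z-o[2])/d[2]
def proj(C,P):
    f,cx,cy,T=C; q=T[:3,:3].T@(np.array(P)-T[:3,3]); return np.array([cx+f*q[0]/q[2],cy+f*q[1]/q[2]])
def cloud(C,D):
    f,cx,cy,T=C; v,u=np.mgrid[:400,:640]; X=np.stack([(u-cx)/f*D,(v-cy)/f*D,D],-1)
    return X@T[:3,:3].T+T[:3,3]
E
python3 - <<'E'
from h import *
print(get_calibration("scene"));print(get_calibration("side"));print(get_calibration("wrist")); s=get_state(); print(s["tool_pos"],s["tool_rot"],s["force"])
im={}
for n in ["scene","side"]:
    I,D=grab_frame(n); im[n]=I; np.savez(f"{n}0.npz",I=I,D=D); C=cam(n); P=cloud(C,D)
    for t in ["spanner","grip","rest","mouth","barrel"]:
        for k in spot_point(n,t)[:3]:
            u,v=map(int,np.round(k["point"])); 
            print(n,t,k,P[min(v,399),min(u,639)].round(3) )
    cv2.imwrite(f"pics/{n}0.png",I[:,:,::-1])
E
```

```text
{'fovy': 57.940835286036446, 'cx': 315.44273300446395, 'cy': 197.62388547899656, 'origin': array([ 1.24816625, -0.27961201,  0.83653199]), 'attitude': array([-1.98579888, -1.34058206,  0.5773215 ])}
{'fovy': 49.334344417379384, 'cx': 314.2730677469963, 'cy': 208.144714945475, 'origin': array([-0.30190059,  0.75409137,  0.6978284 ]), 'attitude': array([-1.00778889,  2.18055823, -1.30329954])}
{'fovy': 62.84448324332257, 'cx': 316.3059706393391, 'cy': 201.5187120765366, 'hand_eye': array([[ 6.16172974e-04, -9.62927062e-01, -2.69761177e-01,
         7.58082270e-02],
       [ 9.99999808e-01,  5.77738052e-04,  2.21874962e-04,
        -3.25556353e-04],
       [-5.77981086e-05, -2.69761262e-01,  9.62927234e-01,
        -1.72004778e-01],
       [ 0.00000000e+00,  0.00000000e+00,  0.00000000e+00,
         1.00000000e+00]])}
[ 0.19202279 -0.54145534  0.21313824] [-3.09439740e+00 -5.32429482e-01  4.03676083e-04] [ 0.27790759 -0.35297494  0.06258329]
scene spanner {'point': [226.6, 242.3], 'conf': 0.93} [ 0.498 -0.258 -0.002]
scene spanner {'point': [287.9, 252.3], 'conf': 0.89} [ 0.604 -0.101  
[... 777 characters left out ...]
, 212.2], 'conf': 0.51} [ 0.612 -0.103 -0.004]
side grip {'point': [367.8, 203.1], 'conf': 0.87} [ 0.455 -0.137  0.083]
side grip {'point': [323.0, 191.1], 'conf': 0.82} [ 0.599 -0.084  0.084]
side grip {'point': [380.8, 190.3], 'conf': 0.65} [ 0.499 -0.246  0.076]
side rest {'point': [364.7, 220.6], 'conf': 0.98} [ 0.437 -0.108  0.04 ]
side rest {'point': [422.1, 239.3], 'conf': 0.65} [0.117 0.08  0.213]
side mouth {'point': [279.4, 218.3], 'conf': 0.61} [0.544 0.13  0.089]
side mouth {'point': [363.8, 199.9], 'conf': 0.27} [ 0.468 -0.132  0.09 ]
side barrel {'point': [280.7, 248.0], 'conf': 0.58} [0.483 0.171 0.038]
side barrel {'point': [364.2, 219.2], 'conf': 0.35} [ 0.448 -0.117  0.038]
```

View pics/scene0.png

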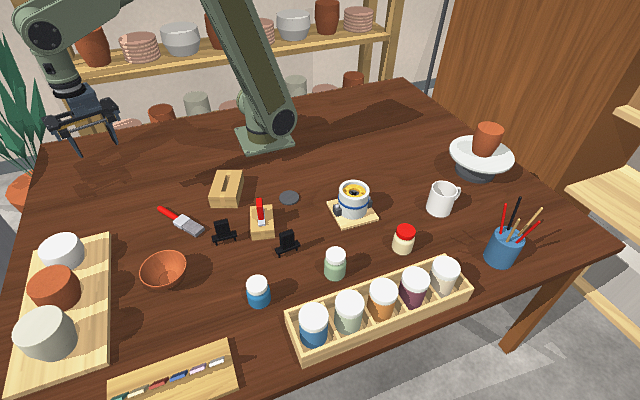

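View pics/side0.png

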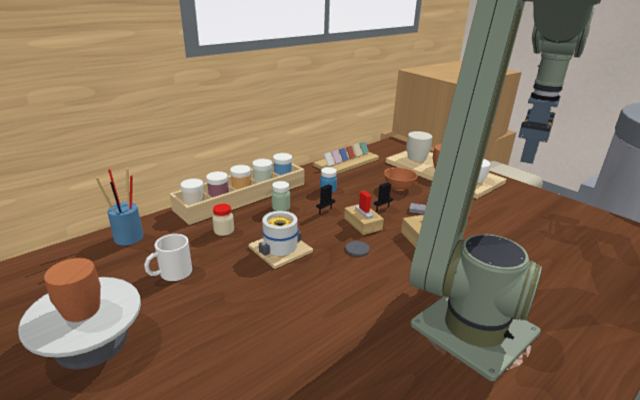

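Red-gripped spanner at scene (261,213), standing in the near rest (262,224). The look-alikes are two black ones at (224,232) and (287,242), a second rest at (227,188), and the paint brush's red handle at (180,215). I'll check the choice in a close crop and measure both rests.

```bash
python3 - <<'E'
from h import *
d=np.load("scene0.npz"); I,D=d["I"],d["D"]; C=cam("scene"); P=cloud(C,D)
cv2.imwrite("pics/crop0.png",cv2.resize(I[165:265,190:390,::-1],(800,400),interpolation=cv2.INTER_CUBIC))
hsv=cv2.cvtColor(I,cv2.COLOR_RGB2HSV)
for nm,(u0,u1,v0,v1) in dict(near=(245,278,195,245),far=(200,246,165,212)).items():
    Q=P[v0:v1,u0:u1].reshape(-1,3); h=hsv[v0:v1,u0:u1].reshape(-1,3)
    m=(Q[:,2]>.028)&(Q[:,2]<.058)&(h[:,0]>10)&(h[:,0]<28)&(h[:,2]>120)
    q=Q[m]; print(nm,m.sum(),"zmed",np.median(q[:,2]).round(4),cv2.minAreaRect((q[:,:2]*1000).astype(np.float32)))
Q=P[190:235,245:278].reshape(-1,3); h=hsv[190:235,245:278].reshape(-1,3)
m=((h[:,0]<8)|(h[:,0]>172))&(h[:,1]>180)&(h[:,2]>120)&(Q[:,2]>.045); q=Q[m]
print("red",m.sum(),q.mean(0),np.percentile(q,[2,98],axis=0))
t=q[q[:,2]>.098]; print(len(t), cv2.minAreaRect((t[:,:2]*1000).astype(np.float32)) if len(t)>3 else 0)
E
```

```text
near 504 zmed 0.0383 ((476.59710693359375, -140.55819702148438), (70.04537963867188, 114.45341491699219), 75.54839324951172)
far 820 zmed 0.0485 ((288.02789306640625, -211.00982666015625), (90.90025329589844, 143.70726013183594), 67.70275115966797)
red 127 [ 0.48811782 -0.14511962  0.08968126] [[ 0.46099369 -0.15400482  0.05328411]
 [ 0.49861822 -0.13375708  0.10816757]]
62 ((477.5538024902344, -142.88302612304688), (15.095826148986816, 40.96150207519531), 75.13739776611328)
```

View pics/crop0.png

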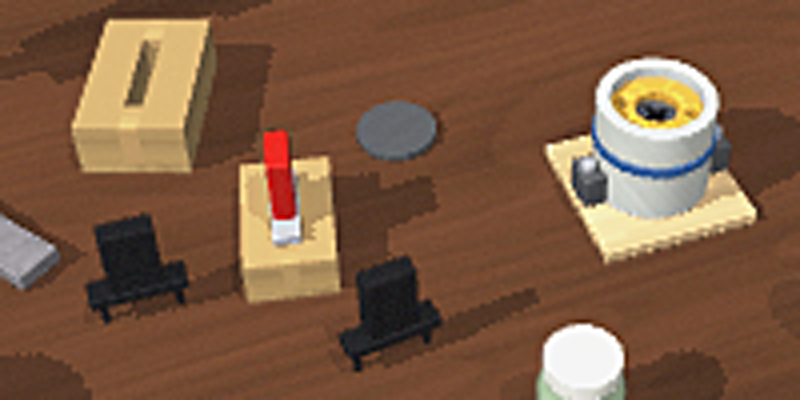

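The near rest at crop (285,230) measures 70x114x38 mm, so it is the one meant. The red spanner stands in it at about (0.477,-0.142), axis at -14.5°. The far rest measures 91x144x48 mm and is a decoy, as are the two black spanners. Next is the barrel pose, from the same frame.

```bash
cat >> h.py <<'E'
def circ(xy,r0):
    from scipy.optimize import least_squares
    f=lambda p: np.hypot(xy[:,0]-p[0],xy[:,1]-p[1])-p[2]
    return least_squares(f,[*xy.mean(0),r0],loss="soft_l1",f_scale=.002).x
def plan(target,yaw=None,st=None):
    """tool-frame shift in units to a world target, yaw turn in units"""
    st=st or get_state(); Rm=R.from_rotvec(st["tool_rot"]).as_matrix()
    s=Rm.T@(np.array(target)-st["tool_pos"])/.2; x=Rm[:,0]; y0=np.degrees(np.arctan2(x[1],x[0]))
    print("yaw now",y0.round(2),"tilt",Rm[:,2].round(4),"tool shift units",s.round(4), "rz units", None if yaw is None else -(yaw-y0)/60)
E
python3 - <<'E'
from h import *
d=np.load("scene0.npz"); I,D=d["I"],d["D"]; C=cam("scene"); P=cloud(C,D)
Q=P[160:235,320:385].reshape(-1,3)
r=Q[(Q[:,2]>.097)&(Q[:,2]<.106)]; print(len(r),cv2.minAreaRect((r[:,:2]*1000).astype(np.float32)),circ(r[:,:2],.042))
b=Q[(Q[:,2]>.009)&(Q[:,2]<.017)]; print(len(b),cv2.minAreaRect((b[:,:2]*1000).astype(np.float32)))
plan([.527,.14,.25],19.5)
E
```

```text
225 ((525.1721801757812, 145.21820068359375), (90.70016479492188, 92.67131805419922), 8.227762222290039) [0.52582851 0.14466947 0.04177805]
457 ((525.0598754882812, 144.89077758789062), (131.03082275390625, 133.94204711914062), 89.47469329833984)
yaw now 19.53 tilt [ 0.e+00 -1.e-04 -1.e+00] tool shift units [ 2.7175 -2.654  -0.1804] rz units 0.0004912824549352379
```

>>> {"api": "step_arm", "payload": {"deltas": [[[0,0,0,0.12,-0.12,-0.02,91],[0,0,0,0.12,-0.12,-0.02,91],[0,0,0,0.12,-0.12,-0.02,91],[0,0,0,0.12,-0.12,-0.02,91],[0,0,0,0.12,-0.12,-0.02,91],[0,0,0,0.12,-0.12,-0.02,91],[0,0,0,0.12,-0.12,-0.02,91],[0,0,0,0.12,-0.12,-0.02,91]]]}}

```text
time_s: 1.27
tool_pos: [0.3093, -0.2953, 0.2464]
tool_rot: [3.096, 0.532, 0.001]
force: [0.5, -1.0, -0.5]
gripper_width: 0.0911
finger_force: 0.0
```

>>> {"api": "step_arm", "payload": {"deltas": [[[0,0,0,0.12,-0.12,-0.01,91],[0,0,0,0.12,-0.12,-0.01,91],[0,0,0,0.12,-0.12,0,91],[0,0,0,0.12,-0.12,0,91],[0,0,0,0.12,-0.12,0,91],[0,0,0,0.12,-0.12,0,91],[0,0,0,0.12,-0.12,0,91],[0,0,0,0.12,-0.12,0,91]]]}}

```text
time_s: 1.93
tool_pos: [0.4261, -0.05, 0.2503]
tool_rot: [3.096, 0.533, 0.001]
force: [0.3, 0.8, -0.3]
gripper_width: 0.0913
finger_force: 0.0
```

>>> {"api": "step_arm", "payload": {"deltas": [[[0,0,0,0.12,-0.11,0,91],[0,0,0,0.12,-0.11,0,91],[0,0,0,0.12,-0.11,0,91],[0,0,0,0.12,-0.11,0,91],[0,0,0,0.12,-0.11,0,91],[0,0,0,0.12,-0.11,0,91],[0,0,0,0.08,-0.09,0,91],[0,0,0,0,0,0,91]]]}}

```text
time_s: 2.6
tool_pos: [0.528, 0.1471, 0.2494]
tool_rot: [-3.093, -0.538, -0.002]
force: [0.3, -0.0, 0.1]
gripper_width: 0.0909
finger_force: 0.0
```

```bash
python3 - <<'E'
from h import *
s=get_state(); print(s["time_s"],s["tool_pos"],s["joints"],s["joint_velocities"].round(3))
I,D=grab_frame("wrist"); C=cam("wrist",s); P=cloud(C,D); np.savez("wr.npz",I=I,D=D,T=C[3])
print(spot_point("wrist","mouth")[:2])
Q=P.reshape(-1,3); Q=Q[(abs(Q[:,0]-.525)<.12)&(abs(Q[:,1]-.145)<.12)&(D.ravel()>0)]
r=Q[(Q[:,2]>.095)&(Q[:,2]<.107)]; print(len(r),np.median(r[:,2]),circ(r[:,:2],.042))
b=Q[(Q[:,2]>.008)&(Q[:,2]<.017)]; print(len(b),cv2.minAreaRect((b[:,:2]*1000).astype(np.float32)))
c=circ(r[:,:2],.042)[:2]; rr=np.hypot(*(Q[:,:2]-c).T)
print("ring z",np.median(Q[(rr>.019)&(rr<.022),2]))
# rectified top view of ring face plane
z=.088; n=400; sc=.1/n
yy,xx=np.mgrid[:n,:n]; W=np.stack([c[0]+(xx-n/2)*sc,c[1]-(yy-n/2)*sc,np.full(xx.shape,z)],-1)
q=(W-C[3][:3,3])@C[3][:3,:3]; u=(C[1]+C[0]*q[...,0]/q[...,2]).astype(np.float32); v=(C[2]+C[0]*q[...,1]/q[...,2]).astype(np.float32)
J=cv2.remap(I,u,v,cv2.INTER_LINEAR); cv2.imwrite("pics/w1.png",np.hstack([cv2.resize(I,(400,400))[:,:,::-1]*1,J[:,:,::-1]]))
g=cv2.cvtColor(J,cv2.COLOR_RGB2GRAY).astype(float)
a=np.radians(np.arange(360)); rad=np.arange(.025,.0301,.001)
pr=np.mean([cv2.remap(g.astype(np.float32),(n/2+k/sc*np.cos(a)).astype(np.float32)[None],(n/2-k/sc*np.sin(a)).astype(np.float32)[None],cv2.INTER_LINEAR)[0] for k in rad],0)
print(pr[::5].astype(int))
E
```

```text
2.6 [0.52803664 0.14710221 0.24938316] [0.24964928 0.25597147 1.56530109 0.0017934  1.31902589 1.47557391] [-0.05  -0.038  0.056 -0.049  0.032 -0.043]
[{'point': [316.8, 196.4], 'conf': 0.85}]
2742 0.1011039833882704 [0.52364177 0.14584644 0.04138763]
3422 ((522.787109375, 145.540771484375), (129.97837829589844, 129.9343719482422), 88.27694702148438)
ring z 0.09015099279113079
[237 240 237 235 237 236 236 237 237 201  96  96 111 173 238 241 240 237
 237 237 242 242 241 237 237 240 241 237 237 237 237 238 238 236 236 236
 237 240 240 237 236 236 239 238 237 119  97  93 120 223 228 219 215 210
 211 215 216 209 204 206 213 207 216 222 214 223 224 225 225 234 236 236]
```

View pics/w1.png

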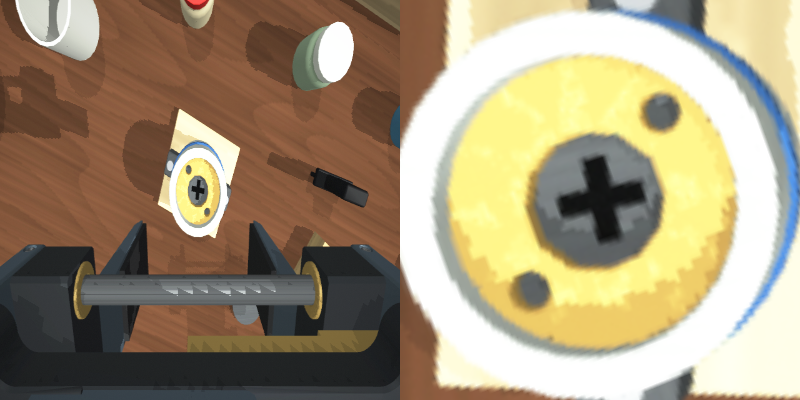

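The close view (right half is the mouth seen rectified) shows the ring's holes at (661,111) and (532,290). They are 55.2 mm apart, which matches. Their line is at +54.2°, with the barrel yawed about -1.7°. On to the spanner.

>>> {"api": "step_arm", "payload": {"deltas": [[[0,0,0.1133,0,0,0,60],[0,0,0.1133,0,0,0,60],[0,0,0.1133,0,0,0,60],[0,0,0.1133,0,0,0,60],[0,0,0.1133,0,0,0,60],[0,0,0,0.013,0.16,0,60],[0,0,0,0.013,0.16,0,60],[0,0,0,0.013,0.16,0,60]]]}}

```text
time_s: 3.37
tool_pos: [0.5089, 0.0462, 0.2501]
tool_rot: [3.116, -0.395, 0.0]
force: [0.7, -0.8, 0.2]
gripper_width: 0.0599
finger_force: 0.0
```

>>> {"api": "step_arm", "payload": {"deltas": [[[0,0,0,0.013,0.18,0,60],[0,0,0,0.013,0.18,0,60],[0,0,0,0.013,0.18,0,60],[0,0,0,0.013,0.18,0,60],[0,0,0,0.013,0.16,0,60],[0,0,0,0.01,0.1,0,60],[0,0,0,0,0,0,60],[0,0,0,0,0,0,60]]]}}

```text
time_s: 4.03
tool_pos: [0.4744, -0.1465, 0.2501]
tool_rot: [-3.116, 0.401, 0.0]
force: [0.2, 0.1, -0.6]
gripper_width: 0.0605
finger_force: 0.0
```

```bash
python3 - <<'E'
from h import *
s=get_state(); print(s["time_s"],s["tool_pos"],s["joints"][5])
I,D=grab_frame("wrist"); C=cam("wrist",s); P=cloud(C,D); np.savez("wr2.npz",I=I,D=D,T=C[3])
hsv=cv2.cvtColor(I,cv2.COLOR_RGB2HSV)
near=(np.hypot(P[...,0]-.477,P[...,1]+.1415)<.09)&(D>0)
red=near&((hsv[...,0]<8)|(hsv[...,0]>172))&(hsv[...,1]>150)&(hsv[...,2]>90)
t=P[red&(P[...,2]>.101)]; print("top",len(t),np.median(t[:,2]),cv2.minAreaRect((t[:,:2]*1000).astype(np.float32)))
b=P[near&(P[...,2]>.033)&(P[...,2]<.043)]; print("rest",len(b),np.median(b[:,2]),cv2.minAreaRect((b[:,:2]*1000).astype(np.float32)))
k=P[near&(P[...,2]>.045)&(P[...,2]<.051)]; print("bar",len(k),cv2.minAreaRect((k[:,:2]*1000).astype(np.float32)))
plan([.477,-.1415,.06],-14.5)
cv2.imwrite("pics/w2.png",I[:,:,::-1])
E
```

```text
4.0333 [ 0.4743957  -0.14649442  0.25014746] 1.5040580545497768
top 665 0.10713539526800936 ((473.0801086425781, -178.44271850585938), (93.68801879882812, 39.61235427856445), 85.09297943115234)
rest 4212 0.039288956912887585 ((468.7132263183594, -164.4476776123047), (117.67657470703125, 110.52813720703125), 76.39369201660156)
bar 354 ((475.9762268066406, -142.71435546875), (21.977693557739258, 70.589599609375), 77.1886215209961)
yaw now -14.58 tilt [ 0.e+00  4.e-04 -1.e+00] tool shift units [ 0.0058 -0.022   0.9505] rz units -0.0012521255112716882
```

View pics/w2.png

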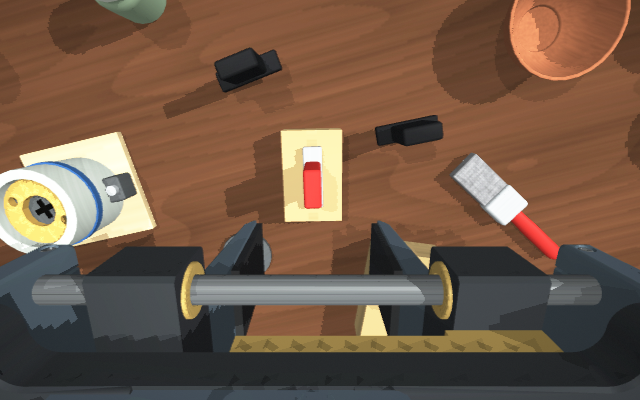

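The view shows the red spanner at (312,180) in the rest (311,175), with the black ones at (248,70) and (410,131) clear of the fingers. I'll refit with a tighter mask.

```bash
python3 - <<'E'
from h import *
d=np.load("wr2.npz"); I,D,T=d["I"],d["D"],d["T"]; C=(*cam("wrist")[:3],T); P=cloud(C,D); hsv=cv2.cvtColor(I,cv2.COLOR_RGB2HSV)
roi=np.zeros(D.shape,bool); roi[122:225,275:348]=1
red=roi&((hsv[...,0]<8)|(hsv[...,0]>172))&(hsv[...,1]>150)
t=P[red&(P[...,2]>.102)]; print("top",len(t),np.median(t[:,2]),cv2.minAreaRect((t[:,:2]*1000).astype(np.float32)))
b=P[roi&(P[...,2]>.033)&(P[...,2]<.044)&~red]; print("rest",len(b),np.median(b[:,2]),cv2.minAreaRect((b[:,:2]*1000).astype(np.float32)))
E
```

```text
top 664 0.10713661987031664 ((502.59857177734375, -148.82217407226562), (16.867338180541992, 95.52669525146484), 75.56443786621094)
rest 4178 0.03929946833542913 ((474.3977966308594, -141.09469604492188), (69.54866027832031, 110.5355453491211), 76.47383117675781)
```

>>> {"api": "step_arm", "payload": {"deltas": [[[0,0,-0.015,0,-0.023,0.1,60],[0,0,0,0,0,0.15,60],[0,0,0,0,0,0.15,60],[0,0,0,0,0,0.15,60],[0,0,0,0,0,0.15,60],[0,0,0,0,0,0.15,60],[0,0,0,0,0,0.07,60],[0,0,0,0,0,0.03,60]]]}}

```text
time_s: 4.75
tool_pos: [0.4749, -0.139, 0.0576]
tool_rot: [-3.119, 0.368, 0.008]
force: [-1.1, 0.2, -0.2]
gripper_width: 0.06
finger_force: 0.0
```

>>> {"api": "step_arm", "payload": {"deltas": [[[0,0,0,0,0,0,10],[0,0,0,0,0,0,10],[0,0,0,0,0,0,10],[0,0,0,0,0,0,10],[0,0,0,0,0,0,10],[0,0,0,0,0,0,10],[0,0,0,0,0,0,10],[0,0,0,0,0,0,10]]]}}

```text
time_s: 5.42
tool_pos: [0.477, -0.1412, 0.0605]
tool_rot: [3.119, -0.371, 0.002]
force: [-0.3, -0.9, 4.1]
gripper_width: 0.0181
finger_force: 30.0
```

>>> {"api": "step_arm", "payload": {"deltas": [[[0,0,0,0,0,-0.03,10],[0,0,0,0,0,-0.06,10],[0,0,0,0,0,-0.1,10],[0,0,0,0,0,-0.12,10],[0,0,0,0,0,-0.13,10],[0,0,0,0,0,-0.13,10],[0,0,0,0,0,-0.1,10],[0,0,0,0,0,-0.03,10]]]}}

```text
time_s: 6.08
tool_pos: [0.4781, -0.1411, 0.2031]
tool_rot: [3.119, -0.371, 0.009]
force: [0.8, -1.1, -3.1]
gripper_width: 0.0177
finger_force: 30.0
```

```bash
python3 - <<'E'
from h import *
s=get_state(); print(s["tool_pos"],s["force"],s["joints"][5])
c,sn=np.cos,np.sin
plan([.5232,.1456,.2],54.2)
st=dict(s); x=R.from_rotvec([0,0,np.radians(54.2)])*R.from_rotvec([np.pi,0,0])
st["tool_rot"]=x.as_rotvec(); plan([.5232,.1456,.2],54.2,st)
I,D=grab_frame("wrist"); cv2.imwrite("pics/w3.png",I[:,:,::-1])
E
```

```text
[ 0.47810125 -0.1411237   0.2030809 ] [ 0.76604267 -1.09053706 -3.14142339] 1.4972963138460715
yaw now -13.57 tilt [ 0.0054 -0.0015 -1.    ] tool shift units [-0.1173 -1.4465  0.0145] rz units -1.1295360579295177
yaw now 54.2 tilt [ 0. -0. -1.] tool shift units [ 1.2947 -0.6557  0.0154] rz units 1.1842378929335003e-16
```

View pics/w3.png

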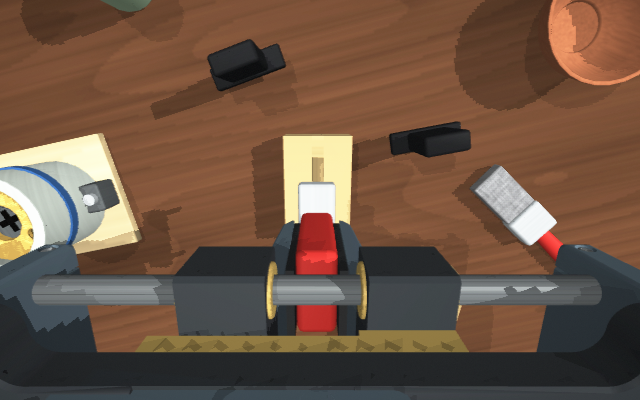

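The spanner sits square in the fingers: bar end at row 182 against 181.5 predicted, column centred. Carrying it over the mouth.

>>> {"api": "step_arm", "payload": {"deltas": [[[0,0,-0.113,0,0,0,10],[0,0,-0.113,0,0,0,10],[0,0,-0.113,0,0,0,10],[0,0,-0.113,0,0,0,10],[0,0,-0.113,0,0,0,10],[0,0,-0.113,0,0,0,10],[0,0,-0.113,0,0,0,10],[0,0,-0.113,0,0,0,10]]]}}

```text
time_s: 6.8
tool_pos: [0.4755, -0.1404, 0.1979]
tool_rot: [-2.94, -1.099, 0.005]
force: [-0.3, 0.5, -2.9]
gripper_width: 0.0176
finger_force: 30.0
```

>>> {"api": "step_arm", "payload": {"deltas": [[[0,0,-0.113,0,0,0,10],[0,0,-0.113,0,0,0,10],[0,0,0,0.08,-0.04,0,10],[0,0,0,0.1,-0.05,0,10],[0,0,0,0.12,-0.06,0,10],[0,0,0,0.12,-0.06,0,10],[0,0,0,0.12,-0.06,0,10],[0,0,0,0.12,-0.06,0,10]]]}}

```text
time_s: 7.47
tool_pos: [0.4991, 0.0061, 0.1979]
tool_rot: [-2.795, -1.431, 0.005]
force: [0.4, 0.0, -2.9]
gripper_width: 0.0179
finger_force: 30.0
```

>>> {"api": "step_arm", "payload": {"deltas": [[[0,0,0,0.12,-0.06,0,10],[0,0,0,0.12,-0.06,0,10],[0,0,0,0.12,-0.06,0,10],[0,0,0,0.12,-0.06,0,10],[0,0,0,0.1,-0.05,0,10],[0,0,0,0.06,-0.03,0,10],[0,0,0,0,0,0,10],[0,0,0,0,0,0,10]]]}}

```text
time_s: 8.13
tool_pos: [0.5224, 0.1459, 0.1986]
tool_rot: [2.795, 1.434, -0.005]
force: [-0.0, -0.0, -2.9]
gripper_width: 0.0176
finger_force: 30.0
```

```bash
python3 - <<'E'
from h import *
s=get_state(); print(s["time_s"],s["tool_pos"],s["force"],s["torque"],s["joints"][5])
plan([.524,.146,.155],54.2,s)
I,D=grab_frame("wrist"); cv2.imwrite("pics/w4.png",I[:,:,::-1])
C=cam("wrist",s); P=cloud(C,D); np.savez("wr4.npz",I=I,D=D,T=C[3])
Q=P[100:260,200:430].reshape(-1,3); r=Q[(Q[:,2]>.095)&(Q[:,2]<.107)]; print(len(r),circ(r[:,:2],.042))
for a in (54.2,): 
  for k in (27.5,-27.5): print(proj(C,[.5235+k*1e-3*np.cos(np.radians(a)),.146+k*1e-3*np.sin(np.radians(a)),.089]))
E
```

```text
8.1333 [0.52244036 0.14594263 0.1985668 ] [-0.04210676 -0.02576366 -2.87683815] [-0.0377532  -0.08823171  0.03769193] 0.8749767546746212
yaw now 54.31 tilt [-0.0027 -0.0016 -1.    ] tool shift units [0.0054 0.0064 0.2178] rz units 0.0018450517080773683
2775 [0.52342924 0.14641923 0.04138947]
[317.98080824 166.77430281]
[317.7435126  226.48407691]
```

View pics/w4.png

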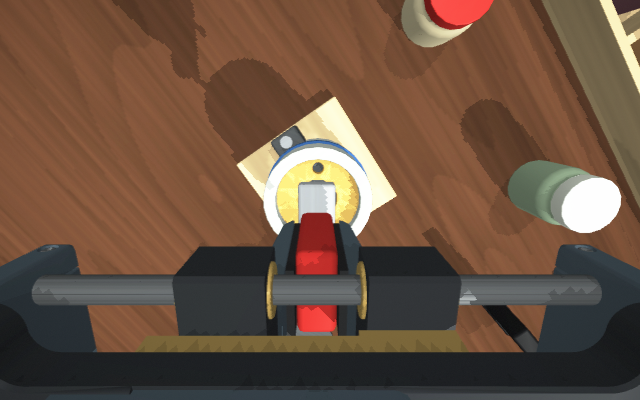

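The hole shows at (318,168) against (318,167) predicted, in line with the bar at column 317. Down gently.

>>> {"api": "step_arm", "payload": {"deltas": [[[0,0,0,0.002,0.003,0.04,10],[0,0,0,0,0,0.06,10],[0,0,0,0,0,0.06,10],[0,0,0,0,0,0.04,10],[0,0,0,0,0,0.03,10],[0,0,0,0,0,0.015,10],[0,0,0,0,0,0.01,10],[0,0,0,0,0,0,10]]]}}

```text
time_s: 8.85
tool_pos: [0.5239, 0.1459, 0.1488]
tool_rot: [2.796, 1.432, -0.0]
force: [0.1, 0.3, -2.2]
gripper_width: 0.0178
finger_force: 30.0
```

>>> {"api": "step_arm", "payload": {"deltas": [[[0,0,0,0,0,0.01,10],[0,0,0,0,0,0.01,10],[0,0,0,0,0,0.01,10],[0,0,0,0,0,0.01,10],[0,0,0,0,0,0.005,10],[0,0,0,0,0,0.005,10],[0,0,0,0,0,0,10],[0,0,0,0,0,0,10]]]}}

```text
time_s: 9.52
tool_pos: [0.5239, 0.1461, 0.1389]
tool_rot: [2.796, 1.432, -0.0]
force: [0.2, 0.1, -2.5]
gripper_width: 0.018
finger_force: 30.0
```

>>> {"api": "step_arm", "payload": {"deltas": [[[0,0,0,0,0,0.005,10],[0,0,0,0,0,0.005,10],[0,0,0,0,0,0.005,10],[0,0,0,0,0,0.005,10],[0,0,0,0,0,0.005,10],[0,0,0,0,0,0,10],[0,0,0,0,0,0,10],[0,0,0,0,0,0,10]]]}}

```text
time_s: 10.18
tool_pos: [0.5239, 0.1461, 0.134]
tool_rot: [2.796, 1.432, 0.0]
force: [-0.1, 1.0, -3.2]
gripper_width: 0.0177
finger_force: 30.0
```

>>> {"api": "step_arm", "payload": {"deltas": [[[0,0,0,0,0,0.005,10],[0,0,0,0,0,0.005,10],[0,0,0,0,0,0.005,10],[0,0,0,0,0,0,10],[0,0,0,0,0,0,10],[0,0,0,0,0,0,10],[0,0,0,0,0,0,10],[0,0,0,0,0,0,10]]]}}

```text
time_s: 10.85
tool_pos: [0.5239, 0.1461, 0.131]
tool_rot: [2.796, 1.432, 0.0]
force: [0.6, 0.4, -2.0]
gripper_width: 0.0179
finger_force: 30.0
```

>>> {"api": "step_arm", "payload": {"deltas": [[[0,0,0,0,0,0.004,10],[0,0,0,0,0,0.004,10],[0,0,0,0,0,0.004,10],[0,0,0,0,0,0,10],[0,0,0,0,0,0,10],[0,0,0,0,0,0,10],[0,0,0,0,0,0,10],[0,0,0,0,0,0,10]]]}}

```text
time_s: 11.52
tool_pos: [0.5239, 0.1461, 0.1286]
tool_rot: [2.796, 1.432, 0.0]
force: [0.9, 0.4, -3.2]
gripper_width: 0.0183
finger_force: 30.0
```

```bash
python3 - <<'E'
from h import *
s=get_state(); print(s["tool_pos"],s["force"],s["torque"],s["joints"][5]); plan(s["tool_pos"],54.2,s)
E
```

```text
[0.52392881 0.14611315 0.12856463] [ 0.85238194  0.38431385 -3.22367591] [-0.05043788 -0.01907408  0.00311774] 0.8751282341699951
yaw now 54.24 tilt [ 1.e-04 -1.e-04 -1.e+00] tool shift units [0. 0. 0.] rz units 0.0006009008368444313
```

>>> {"api": "step_arm", "payload": {"deltas": [[[0,0,0.03,0,0,0,10],[0,0,0.04,0,0,0,10],[0,0,0.04,0,0,0,10],[0,0,0.04,0,0,0,10],[0,0,0.04,0,0,0,10],[0,0,0.04,0,0,0,10],[0,0,0.03,0,0,0,10],[0,0,0,0,0,0,10]]]}}

```text
time_s: 12.18
tool_pos: [0.5239, 0.1462, 0.1285]
tool_rot: [2.965, 1.039, -0.0]
force: [-0.3, 1.4, -2.7]
gripper_width: 0.0179
finger_force: 30.0
```

```bash
cat > q.py <<'E'
from h import *
s=get_state(); print(s["tool_pos"].round(4),s["force"].round(2),s["torque"].round(3),s["joints"][5]); plan(s["tool_pos"],54.2,s)
E
python3 q.py
```

```text
[0.5239 0.1462 0.1285] [-0.26  1.43 -2.65] [ 0.046 -0.005  0.037] 1.1476142173436994
yaw now 38.63 tilt [ 0.e+00 -1.e-04 -1.e+00] tool shift units [0. 0. 0.] rz units -0.25951699835624886
```

>>> {"api": "step_arm", "payload": {"deltas": [[[0,0,0.03,0,0,0,10],[0,0,0.03,0,0,0,10],[0,0,0.03,0,0,0,10],[0,0,0.03,0,0,0,10],[0,0,0.03,0,0,0,10],[0,0,0,0,0,0,10],[0,0,0,0,0,0,10],[0,0,0,0,0,0,10]]]}}

```text
time_s: 12.85
tool_pos: [0.5239, 0.1461, 0.1286]
tool_rot: [3.037, 0.805, 0.0]
force: [0.8, -0.1, -2.6]
gripper_width: 0.0177
finger_force: 30.0
```

```bash
python3 q.py; python3 - <<'E'
from h import *
I,D=grab_frame("wrist"); J,_=grab_frame("scene")
cv2.imwrite("pics/w5.png",np.hstack([cv2.resize(I[100:300,200:440,::-1],(480,400)),cv2.resize(J[150:230,320:384,::-1],(320,400),interpolation=cv2.INTER_CUBIC)]))
E
```

```text
[0.5239 0.1461 0.1286] [ 0.82 -0.11 -2.62] [-0.07  -0.006  0.095] 1.3035263890589672
yaw now 29.69 tilt [ 1.e-04 -1.e-04 -1.e+00] tool shift units [0. 0. 0.] rz units -0.40848019393291873
```

View pics/w5.png

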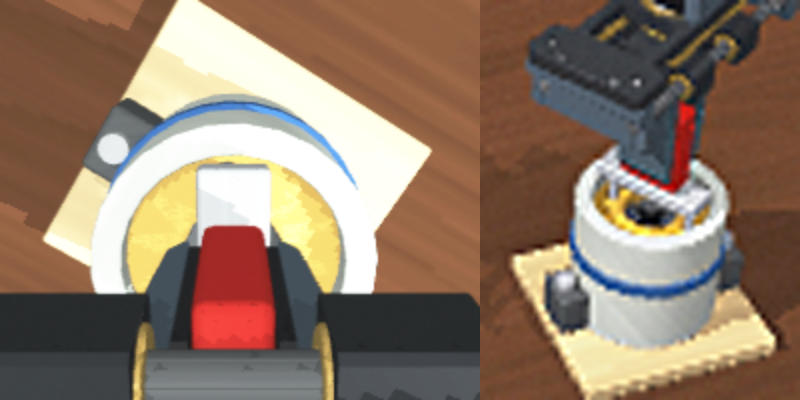

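A dark hole edge sits just behind the bar end at (228,160), so the ring is following the pins. I'll continue in small steps, watching the moment.

>>> {"api": "step_arm", "payload": {"deltas": [[[0,0,0.03,0,0,0,10],[0,0,0.03,0,0,0,10],[0,0,0.03,0,0,0,10],[0,0,0.03,0,0,0,10],[0,0,0.03,0,0,0,10],[0,0,0.03,0,0,0,10],[0,0,0.03,0,0,0,10],[0,0,0,0,0,0,10]]]}}

```text
time_s: 13.62
tool_pos: [0.524, 0.1459, 0.1286]
tool_rot: [3.106, 0.465, 0.0]
force: [0.0, -0.5, -2.4]
gripper_width: 0.0181
finger_force: 30.0
```

```bash
python3 q.py
```

```text
[0.524  0.1459 0.1286] [ 0.02 -0.47 -2.44] [-0.183 -0.036  0.093] 1.524406610633847
yaw now 17.04 tilt [ 3.e-04 -5.e-04 -1.e+00] tool shift units [0. 0. 0.] rz units -0.619260380191342
```

>>> {"api": "step_arm", "payload": {"deltas": [[[0,0,0.02,0,0,0,10],[0,0,0.02,0,0,0,10],[0,0,0,0,0,0,10],[0,0,0,0,0,0,10],[0,0,0,0,0,0,10],[0,0,0,0,0,0,10],[0,0,0,0,0,0,10],[0,0,0,0,0,0,10]]]}}

```text
time_s: 14.28
tool_pos: [0.524, 0.1459, 0.1285]
tool_rot: [3.116, 0.4, 0.0]
force: [0.7, -2.4, -2.5]
gripper_width: 0.0177
finger_force: 30.0
```

```bash
python3 q.py
```

```text
[0.524  0.1459 0.1285] [ 0.7  -2.39 -2.51] [-0.44  -0.088  0.116] 1.5662326279634928
yaw now 14.64 tilt [ 2.e-04 -4.e-04 -1.e+00] tool shift units [0. 0. 0.] rz units -0.6593197994789666
```

>>> {"api": "step_arm", "payload": {"deltas": [[[0,0,0.02,0,0,0,10],[0,0,0.02,0,0,0,10],[0,0,0,0,0,0,10],[0,0,0,0,0,0,10],[0,0,0,0,0,0,10],[0,0,0,0,0,0,10],[0,0,0,0,0,0,10],[0,0,0,0,0,0,10]]]}}

```text
time_s: 14.95
tool_pos: [0.524, 0.146, 0.1285]
tool_rot: [3.123, 0.335, 0.0]
force: [0.6, -3.3, -2.5]
gripper_width: 0.0178
finger_force: 30.0
```

```bash
python3 q.py
```

```text
[0.524  0.146  0.1285] [ 0.6  -3.25 -2.49] [-0.748 -0.259  0.112] 1.608161739736896
yaw now 12.24 tilt [ 1.e-04 -4.e-04 -1.e+00] tool shift units [0. 0. 0.] rz units -0.6993217751038113
```

>>> {"api": "step_arm", "payload": {"deltas": [[[0,0,0.02,0,0,0,10],[0,0,0.02,0,0,0,10],[0,0,0,0,0,0,10],[0,0,0,0,0,0,10],[0,0,0,0,0,0,10],[0,0,0,0,0,0,10],[0,0,0,0,0,0,10],[0,0,0,0,0,0,10]]]}}

```text
time_s: 15.62
tool_pos: [0.5239, 0.146, 0.1285]
tool_rot: [3.13, 0.269, 0.0]
force: [1.4, -3.6, -1.8]
gripper_width: 0.0178
finger_force: 30.0
```

```bash
python3 q.py
```

```text
[0.5239 0.146  0.1285] [ 1.4  -3.56 -1.78] [-0.961 -0.281  0.112] 1.6500584249906922
yaw now 9.84 tilt [ 1.e-04 -3.e-04 -1.e+00] tool shift units [0. 0. 0.] rz units -0.7393683430329893
```

>>> {"api": "step_arm", "payload": {"deltas": [[[0,0,0.02,0,0.003,0,10],[0,0,0.02,0,0,0,10],[0,0,0,0,0,0,10],[0,0,0,0,0,0,10],[0,0,0,0,0,0,10],[0,0,0,0,0,0,10],[0,0,0,0,0,0,10],[0,0,0,0,0,0,10]]]}}

```text
time_s: 16.28
tool_pos: [0.524, 0.1458, 0.1285]
tool_rot: [-3.135, -0.203, 0.0]
force: [0.3, -1.3, -2.9]
gripper_width: 0.0182
finger_force: 30.0
```

```bash
python3 q.py
```

```text
[0.524  0.1458 0.1285] [ 0.35 -1.32 -2.88] [-0.301 -0.153  0.079] 1.69088848817423
yaw now 7.42 tilt [-0.e+00  4.e-04 -1.e+00] tool shift units [0. 0. 0.] rz units -0.7795934412154265
```

>>> {"api": "step_arm", "payload": {"deltas": [[[0,0,0.02,0,0,0,10],[0,0,0.02,0,0,0,10],[0,0,0,0,0,0,10],[0,0,0,0,0,0,10],[0,0,0,0,0,0,10],[0,0,0,0,0,0,10],[0,0,0,0,0,0,10],[0,0,0,0,0,0,10]]]}}

```text
time_s: 16.95
tool_pos: [0.524, 0.1457, 0.1285]
tool_rot: [-3.138, -0.138, -0.0]
force: [0.4, 0.0, -1.8]
gripper_width: 0.0179
finger_force: 30.1
```

```bash
python3 q.py
```

```text
[0.524  0.1457 0.1285] [ 0.42  0.01 -1.83] [-0.034 -0.136  0.906] 1.7324591539590586
yaw now 5.05 tilt [ 0.e+00  2.e-04 -1.e+00] tool shift units [0. 0. 0.] rz units -0.8191511763025601
```

The moment jumped to 0.9 N m with side force near zero, so the ring is on its stop. I'll back off within the pins' slack and lift out.

>>> {"api": "step_arm", "payload": {"deltas": [[[0,0,-0.03,0,0,0,10],[0,0,-0.03,0,0,0,10],[0,0,0,0,0,0,10],[0,0,0,0,0,-0.01,10],[0,0,0,0,0,-0.03,10],[0,0,0,0,0,-0.04,10],[0,0,0,0,0,-0.05,10],[0,0,0,0,0,-0.05,10]]]}}

```text
time_s: 17.62
tool_pos: [0.5242, 0.1456, 0.1659]
tool_rot: [-3.133, -0.236, -0.001]
force: [-0.2, -0.6, -2.0]
gripper_width: 0.018
finger_force: 30.0
```

>>> {"api": "step_arm", "payload": {"deltas": [[[0,0,0,0,0,-0.06,10],[0,0,0,0,0,-0.06,10],[0,0,0,0,0,-0.04,10],[0,0,0,0,0,-0.02,10],[0,0,0.08,0,0,0,10],[0,0,0.1,0,0,0,10],[0,0,0.1,0,0,0,10],[0,0,0.09,0,0,0,10]]]}}

```text
time_s: 18.28
tool_pos: [0.5238, 0.1455, 0.2006]
tool_rot: [3.118, -0.379, -0.0]
force: [-0.1, 1.0, -2.8]
gripper_width: 0.0183
finger_force: 30.0
```

```bash
python3 q.py; python3 - <<'E'
from h import *
plan([.477,-.1412,.2],-13.6)
E
```

```text
[0.5238 0.1455 0.2006] [-0.12  1.01 -2.76] [ 0.059  0.043 -0.067] 2.062521834104881
yaw now -13.86 tilt [-3.e-04 -1.e-04 -1.e+00] tool shift units [0. 0. 0.] rz units -1.1343506380512154
yaw now -13.86 tilt [-3.e-04 -1.e-04 -1.e+00] tool shift units [0.1162 1.4478 0.0033] rz units -0.004350638051215198
```

>>> {"api": "step_arm", "payload": {"deltas": [[[0,0,0,0.01,0.06,0,10],[0,0,0,0.01,0.1,0,10],[0,0,0,0.01,0.12,0,10],[0,0,0,0.01,0.12,0,10],[0,0,0,0.01,0.12,0,10],[0,0,0,0.01,0.12,0,10],[0,0,0,0.01,0.12,0,10],[0,0,0,0.01,0.12,0,10]]]}}

```text
time_s: 18.95
tool_pos: [0.4975, -0.0312, 0.2006]
tool_rot: [3.12, -0.367, -0.0]
force: [0.7, 0.7, -2.6]
gripper_width: 0.0182
finger_force: 30.0
```

>>> {"api": "step_arm", "payload": {"deltas": [[[0,0,-0.004,0.01,0.12,0,10],[0,0,0,0.01,0.12,0,10],[0,0,0,0.01,0.12,0,10],[0,0,0,0.006,0.12,0,10],[0,0,0,0,0.06,0,10],[0,0,0,0,0.028,0,10],[0,0,0,0,0,0,10],[0,0,0,0,0,0,10]]]}}

```text
time_s: 19.62
tool_pos: [0.4789, -0.1411, 0.2005]
tool_rot: [-3.12, 0.364, 0.0]
force: [-0.0, -0.3, -1.8]
gripper_width: 0.0181
finger_force: 30.0
```

```bash
python3 q.py; python3 - <<'E'
from h import *
plan([.477,-.1412,.0605],-13.6)
I,D=grab_frame("wrist"); cv2.imwrite("pics/w6.png",cv2.resize(I[100:340,160:480,::-1],(800,600)))
E
```

```text
[ 0.4789 -0.1411  0.2005] [-0.01 -0.29 -1.83] [ 0.078  0.01  -0.053] 1.4927900067739777
yaw now -13.31 tilt [-0.e+00  7.e-04 -1.e+00] tool shift units [0. 0. 0.] rz units -1.1251222384994801
yaw now -13.31 tilt [-0.e+00  7.e-04 -1.e+00] tool shift units [-0.009   0.0033  0.7002] rz units 0.004877761500519876
```

View pics/w6.png

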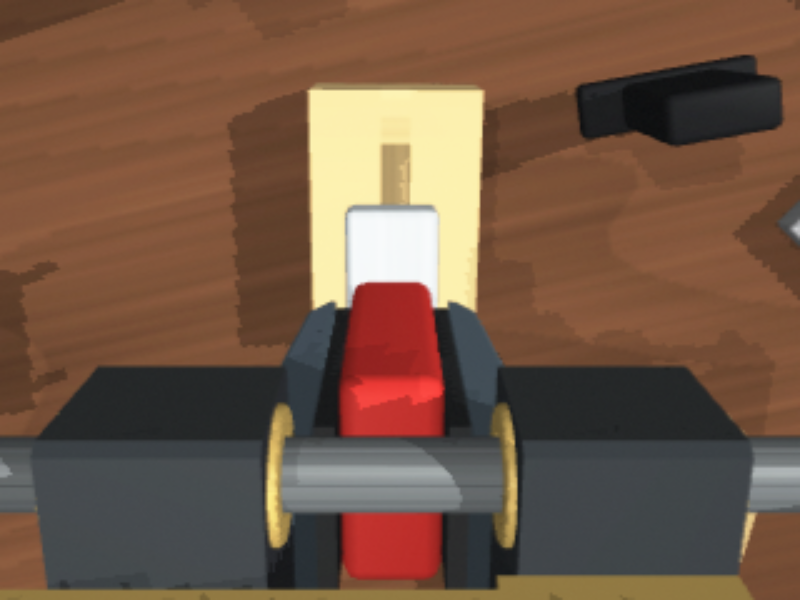

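The slot at column 395 lines up with the bar at 393, and the spanner is still square. Lowering.

>>> {"api": "step_arm", "payload": {"deltas": [[[0,0,0.005,-0.009,0.003,0.06,10],[0,0,0,0,0,0.12,10],[0,0,0,0,0,0.12,10],[0,0,0,0,0,0.1,10],[0,0,0,0,0,0.05,10],[0,0,0,0,0,0.03,10],[0,0,0,0,0,0.02,10],[0,0,0,0,0,0,10]]]}}

```text
time_s: 20.33
tool_pos: [0.4775, -0.1414, 0.1006]
tool_rot: [3.12, -0.372, 0.0]
force: [-0.5, -0.3, -2.3]
gripper_width: 0.0184
finger_force: 30.0
```

>>> {"api": "step_arm", "payload": {"deltas": [[[0,0,0,0,0,0.03,10],[0,0,0,0,0,0.03,10],[0,0,0,0,0,0.03,10],[0,0,0,0,0,0.03,10],[0,0,0,0,0,0.03,10],[0,0,0,0,0,0.02,10],[0,0,0,0,0,0.01,10],[0,0,0,0,0,0,10]]]}}

```text
time_s: 21.0
tool_pos: [0.4768, -0.1416, 0.064]
tool_rot: [-3.119, 0.373, 0.002]
force: [0.4, 0.2, -2.4]
gripper_width: 0.0176
finger_force: 30.0
```

```bash
python3 q.py
```

```text
[ 0.4768 -0.1416  0.064 ] [ 0.38  0.16 -2.44] [0.049 0.033 0.027] 1.4968896157301361
yaw now -13.63 tilt [-1.e-03  3.e-04 -1.e+00] tool shift units [0. 0. 0.] rz units -1.1304388171360145
```

Pins are in the slot with no contact yet. The last 3 to 4 mm go gently.

>>> {"api": "step_arm", "payload": {"deltas": [[[0,0,0,0,0,0.005,10],[0,0,0,0,0,0.005,10],[0,0,0,0,0,0.004,10],[0,0,0,0,0,0,10],[0,0,0,0,0,0,10],[0,0,0,0,0,0,10],[0,0,0,0,0,0,10],[0,0,0,0,0,0,10]]]}}

```text
time_s: 21.67
tool_pos: [0.4772, -0.1417, 0.0618]
tool_rot: [3.119, -0.373, 0.0]
force: [0.0, 0.5, -2.5]
gripper_width: 0.0179
finger_force: 30.0
```

```bash
python3 q.py
```

```text
[ 0.4772 -0.1417  0.0618] [ 0.01  0.5  -2.5 ] [0.079 0.04  0.01 ] 1.4969137825518113
yaw now -13.62 tilt [ 2.e-04 -1.e-04 -1.e+00] tool shift units [0. 0. 0.] rz units -1.1304072856597585
```

>>> {"api": "step_arm", "payload": {"deltas": [[[0,0,0,0,0,0.003,10],[0,0,0,0,0,0.003,10],[0,0,0,0,0,0,10],[0,0,0,0,0,0,10],[0,0,0,0,0,0,10],[0,0,0,0,0,0,10],[0,0,0,0,0,0,10],[0,0,0,0,0,0,10]]]}}

```text
time_s: 22.33
tool_pos: [0.4772, -0.1417, 0.0606]
tool_rot: [3.119, -0.373, 0.0]
force: [-0.2, 0.8, -0.8]
gripper_width: 0.0176
finger_force: 30.0
```

>>> {"api": "step_arm", "payload": {"deltas": [[[0,0,0,0,0,0.001,10],[0,0,0,0,0,0,60],[0,0,0,0,0,0,60],[0,0,0,0,0,0,60],[0,0,0,0,0,0,60],[0,0,0,0,0,0,60],[0,0,0,0,0,0,60],[0,0,0,0,0,0,60]]]}}

```text
time_s: 23.0
tool_pos: [0.4772, -0.1417, 0.0604]
tool_rot: [3.119, -0.373, 0.0]
force: [-0.5, 0.3, 0.4]
gripper_width: 0.0592
finger_force: 0.0
```

>>> {"api": "step_arm", "payload": {"deltas": [[[0,0,0,0,0,-0.05,60],[0,0,0,0,0,-0.1,60],[0,0,0,0,0,-0.15,60],[0,0,0,0,0,-0.15,60],[0,0,0,0,0,-0.15,60],[0,0,0,0,0,-0.15,60],[0,0,0,0,0,-0.15,60],[0,0,0,0,0,-0.05,60]]]}}

```text
time_s: 23.67
tool_pos: [0.479, -0.1423, 0.2558]
tool_rot: [3.118, -0.372, 0.014]
force: [1.2, -0.3, 0.6]
gripper_width: 0.0598
finger_force: 0.0
```

```bash
python3 - <<'E'
from h import *
s=get_state(); print(s["time_s"],s["tool_pos"])
I,D=grab_frame("wrist"); J,_=grab_frame("scene")
C=cam("wrist",s)
print([proj(C,[.5237+k*.0275*np.cos(a),.1458+k*.0275*np.sin(a),.089]).round(1) for a in [np.radians(9)] for k in (1,-1)])
cv2.imwrite("pics/w7.png",np.hstack([cv2.resize(I[100:260,0:380,::-1],(380,160)),cv2.resize(J[165:245,195:385,::-1],(380,160),interpolation=cv2.INTER_CUBIC)]).repeat(1,0) if 0 else np.vstack([cv2.resize(I[90:260,0:380,::-1],(660,295)),cv2.resize(J[165:245,205:385,::-1],(660,293),interpolation=cv2.INTER_CUBIC)]))
E
```

```text
23.6667 [ 0.4789849  -0.14226958  0.25575953]
[array([ 31.6, 184.5]), array([ 61.3, 229.7])]
```

View pics/w7.png

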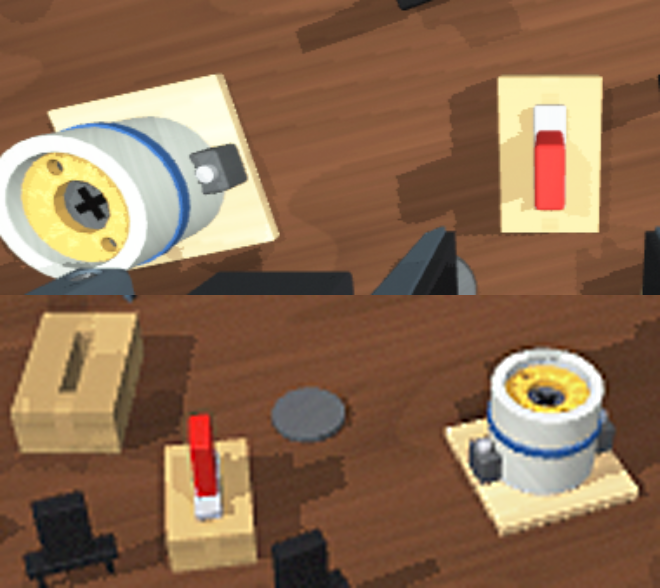

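The ring's holes are now at (55,167) and (110,243), which matches a 9° line. That is about 45° of turn, within the expected range. The spanner stands upright in its rest and nothing else has moved.

```bash
python3 -c "
from station import *
print(job_done())"
```

```text
the job is handed in; nothing more can be done
None
```

The job is handed in: the ring turned about 45° clockwise until the moment jumped to 0.9 N m at its stop, and the spanner is back upright in its rest after 24 s, with nothing else seen to have moved.

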